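Close the biscuit display case for the night

TASK

Close the biscuit case on the counter for the night: lift the blue divider out of its slots and put it in the grey washing-up tub, then spread all the biscuits, the heap in the case and those on the marble board, over the whole case floor in one even layer, lying flat, none touching another, with biscuits on both sides in each third of its length. Only then slide the clear cover into its track from the open end and push it fully home, and leave the small cutter, the tartlet tins and the rolling pin where they are.

Things in the scene. Friction and masses are not known exactly. Their poses are not given: they have to be found in the camera images.
- case: wooden display case, fixed, open on top, 266 mm long (its x), 170 mm wide (its y). Origin: underside centre, on the counter. Inside: floor 10 mm up, x -123 to 123, y -73 to 73. Side walls end in ledges 48 mm up, under an aluminium channel along each long side (the cover's track). End wall at -x: 46 mm high, the cover passes over it; at +x: 60 mm high, it stops the cover.
- track_mouth (a point): middle of the open end of the cover's track: x -133, y 0, z 48 mm of the case (ledge height), same axes. The track runs to +x from here; it is 9 mm high (48 to 57 mm up), 162 mm wide between webs, closed above by lips reaching in to y = +-72 (tops 60 mm up). Web, lip and ledge are bent open as a lead-in over the 20 mm before the mouth. No other way in.
- divider_slots (a point): middle of the divider's slots on the case floor: x 0, y 0, z 10 mm of the case, same axes. On each side wall two wooden strips leave a slot 12 mm wide in x; they reach in to y = +-65 and up to 46 mm above the counter.
- divider: blue plastic panel standing across the case in the slots, 8 mm thick (its x), 141 mm wide (its y), 88 mm high (its z), 90 g. Origin: middle of its lower edge, on the case floor at the start; its top edge stands 38 mm above the lips.
- divider_mid (a point): the middle of the blue divider panel, 44 mm above its lower edge
- cover: clear cover of the case, lying on the counter: 252 mm (its x) by 156 mm (its y) by 6 mm, 270 to 430 g, the same both ways round. Origin: centre of its underside. When home, its origin is at x -3, y 0, z 48 mm of the case. It slides freely in the track.
- cover_grip (a point): centre of the dark wooden grip bar on the cover, 30 mm above the cover's underside: bar along the cover's x, 96 mm long, 14 mm thick (y), 16 mm high, on two small feet that leave 16 mm free under it
- tub: grey open plastic tub, fixed, 220 mm (its x) by 150 mm (its y), 85 mm high, walls and floor 5 mm. Origin: underside centre.
- board: white marble board, fixed, 90 mm (its x) by 200 mm (its y), 12 mm high, origin underside centre; one to three biscuits lie on it
- cutter_small: small fluted steel cutter ring, 52 mm diameter, 38 mm high, origin underside centre; leave it
- tin_a: dark fluted tartlet tin, 66 mm diameter, 17 mm high, origin underside centre; leave it
- tin_b: copper fluted tartlet tin, 66 mm diameter, 17 mm high, origin underside centre; leave it
- rolling_pin: wooden rolling pin lying along its x, 54 mm thick, 420 mm long with handles, origin at its underside centre; leave it
- b1_mid (a point): round shortbread biscuit, golden brown with a paler top, 36 mm diameter, 22 mm thick, 18 g. The point is its middle, 11 mm from either face. On the case floor, +x bay, in the heap.
- b2_mid (a point): round shortbread biscuit, golden brown with a paler top, 36 mm diameter, 22 mm thick, 18 g. The point is its middle, 11 mm from either face. On the case floor, +x bay, in the heap.
- b3_mid (a point): round shortbread biscuit, golden brown with a paler top, 36 mm diameter, 22 mm thick, 18 g. The point is its middle, 11 mm from either face. On the case floor, +x bay, in the heap.
- b4_mid (a point): round shortbread biscuit, golden brown with a paler top, 36 mm diameter, 22 mm thick, 18 g. The point is its middle, 11 mm from either face. On the case floor, +x bay, in the heap.
- b5_mid (a point): round shortbread biscuit, golden brown with a paler top, 36 mm diameter, 22 mm thick, 18 g. The point is its middle, 11 mm from either face. On top of the heap, if present.
- b6_mid (a point): round shortbread biscuit, golden brown with a paler top, 36 mm diameter, 22 mm thick, 18 g. The point is its middle, 11 mm from either face. On top of the heap, if present.
- b7_mid (a point): round shortbread biscuit, golden brown with a paler top, 36 mm diameter, 22 mm thick, 18 g. The point is its middle, 11 mm from either face. On the marble board, if present.
- b8_mid (a point): round shortbread biscuit, golden brown with a paler top, 36 mm diameter, 22 mm thick, 18 g. The point is its middle, 11 mm from either face. On the marble board, if present.
- b9_mid (a point): round shortbread biscuit, golden brown with a paler top, 36 mm diameter, 22 mm thick, 18 g. The point is its middle, 11 mm from either face. On the marble board, if present.

How it is judged:
On the way, in this order (a step that is already met when the one before it is completed fails the run):
1. every biscuit lies on the case floor in one layer, with the divider away from the case and the cover not yet over it (x of b1_mid in the frame of case between -0.123 and 0.123 m and y of b1_mid in the frame of case between -0.073 and 0.073 m and z of b1_mid in the frame of case between 0.012 and 0.027 m and x of b2_mid in the frame of case between -0.123 and 0.123 m and y of b2_mid in the frame of case between -0.073 and 0.073 m and z of b2_mid in the frame of case between 0.012 and 0.027 m and x of b3_mid in the frame of case between -0.123 and 0.123 m and y of b3_mid in the frame of case between -0.073 and 0.073 m and z of b3_mid in the frame of case between 0.012 and 0.027 m and x of b4_mid in the frame of case between -0.123 and 0.123 m and y of b4_mid in the frame of case between -0.073 and 0.073 m and z of b4_mid in the frame of case between 0.012 and 0.027 m and x of b5_mid in the frame of case between -0.123 and 0.123 m and y of b5_mid in the frame of case between -0.073 and 0.073 m and z of b5_mid in the frame of case between 0.012 and 0.027 m and x of b6_mid in the frame of case between -0.123 and 0.123 m and y of b6_mid in the frame of case between -0.073 and 0.073 m and z of b6_mid in the frame of case between 0.012 and 0.027 m and x of b7_mid in the frame of case between -0.123 and 0.123 m and y of b7_mid in the frame of case between -0.073 and 0.073 m and z of b7_mid in the frame of case between 0.012 and 0.027 m and x of b8_mid in the frame of case between -0.123 and 0.123 m and y of b8_mid in the frame of case between -0.073 and 0.073 m and z of b8_mid in the frame of case between 0.012 and 0.027 m and x of b9_mid in the frame of case between -0.123 and 0.123 m and y of b9_mid in the frame of case between -0.073 and 0.073 m and z of b9_mid in the frame of case between 0.012 and 0.027 m and linear speed of each of b1, b2, b3, b4, b5, b6, b7, b8, b9 below 0.03 m/s and horizontal distance between divider_mid and case above 0.2 m and x of cover in the frame of case below -0.24 m), for 0.2 s.
2. the cover has entered the track at its open end, level and straight, under both lips (y of cover in the frame of case between -0.006 and 0.006 m and z of cover in the frame of case between 0.044 and 0.054 m and angle between the x axis of cover and the x axis of case, either way round below 0.05 rad and angle between the z axis of cover and the z axis of case, either way round below 0.05 rad and x of cover in the frame of case between -0.235 and -0.02 m), for 0.1 s.
At the end, for the whole second after the job is handed in: Cover in its track, within 5 mm of the stop, at rest. Every biscuit flat on the case floor in one layer, centres over 37 mm apart, biscuits on both sides (y over and under 0) in each third of the length (divided at x = -41 and 41 mm of the case). The divider inside the tub (y of cover in the frame of case between -0.006 and 0.006 m and z of cover in the frame of case between 0.044 and 0.054 m and angle between the x axis of cover and the x axis of case, either way round below 0.05 rad and angle between the z axis of cover and the z axis of case, either way round below 0.05 rad and x of cover in the frame of case between -0.008 and 0.002 m and linear speed of cover below 0.02 m/s and x of b1_mid in the frame of case between -0.123 and 0.123 m and y of b1_mid in the frame of case between -0.073 and 0.073 m and z of b1_mid in the frame of case between 0.012 and 0.027 m and x of b2_mid in the frame of case between -0.123 and 0.123 m and y of b2_mid in the frame of case between -0.073 and 0.073 m and z of b2_mid in the frame of case between 0.012 and 0.027 m and x of b3_mid in the frame of case between -0.123 and 0.123 m and y of b3_mid in the frame of case between -0.073 and 0.073 m and z of b3_mid in the frame of case between 0.012 and 0.027 m and x of b4_mid in the frame of case between -0.123 and 0.123 m and y of b4_mid in the frame of case between -0.073 and 0.073 m and z of b4_mid in the frame of case between 0.012 and 0.027 m and x of b5_mid in the frame of case between -0.123 and 0.123 m and y of b5_mid in the frame of case between -0.073 and 0.073 m and z of b5_mid in the frame of case between 0.012 and 0.027 m and x of b6_mid in the frame of case between -0.123 and 0.123 m and y of b6_mid in the frame of case between -0.073 and 0.073 m and z of b6_mid in the frame of case between 0.012 and 0.027 m and x of b7_mid in the frame of case between -0.123 and 0.123 m and y of b7_mid in the frame of case between -0.073 and 0.073 m and z of b7_mid in the frame of case between 0.012 and 0.027 m and x of b8_mid in the frame of case between -0.123 and 0.123 m and y of b8_mid in the frame of case between -0.073 and 0.073 m and z of b8_mid in the frame of case between 0.012 and 0.027 m and x of b9_mid in the frame of case between -0.123 and 0.123 m and y of b9_mid in the frame of case between -0.073 and 0.073 m and z of b9_mid in the frame of case between 0.012 and 0.027 m and horizontal distance between b1_mid and b2_mid above 0.037 m and horizontal distance between each of b1_mid, b2_mid and b3_mid above 0.037 m and horizontal distance between each of b1_mid, b2_mid, b3_mid and b4_mid above 0.037 m and horizontal distance between each of b1_mid, b2_mid, b3_mid, b4_mid and b5_mid above 0.037 m and horizontal distance between each of b1_mid, b2_mid, b3_mid, b4_mid, b5_mid and b6_mid above 0.037 m and horizontal distance between each of b1_mid, b2_mid, b3_mid, b4_mid, b5_mid, b6_mid and b7_mid above 0.037 m and horizontal distance between each of b1_mid, b2_mid, b3_mid, b4_mid, b5_mid, b6_mid, b7_mid and b8_mid above 0.037 m and horizontal distance between each of b1_mid, b2_mid, b3_mid, b4_mid, b5_mid, b6_mid, b7_mid, b8_mid and b9_mid above 0.037 m and ((x of b1_mid in the frame of case between -0.123 and -0.041 m and y of b1_mid in the frame of case below 0 m) or (x of b2_mid in the frame of case between -0.123 and -0.041 m and y of b2_mid in the frame of case below 0 m) or (x of b3_mid in the frame of case between -0.123 and -0.041 m and y of b3_mid in the frame of case below 0 m) or (x of b4_mid in the frame of case between -0.123 and -0.041 m and y of b4_mid in the frame of case below 0 m) or (x of b5_mid in the frame of case between -0.123 and -0.041 m and y of b5_mid in the frame of case below 0 m) or (x of b6_mid in the frame of case between -0.123 and -0.041 m and y of b6_mid in the frame of case below 0 m) or (x of b7_mid in the frame of case between -0.123 and -0.041 m and y of b7_mid in the frame of case below 0 m) or (x of b8_mid in the frame of case between -0.123 and -0.041 m and y of b8_mid in the frame of case below 0 m) or (x of b9_mid in the frame of case between -0.123 and -0.041 m and y of b9_mid in the frame of case below 0 m)) and ((x of b1_mid in the frame of case between -0.123 and -0.041 m and y of b1_mid in the frame of case above 0 m) or (x of b2_mid in the frame of case between -0.123 and -0.041 m and y of b2_mid in the frame of case above 0 m) or (x of b3_mid in the frame of case between -0.123 and -0.041 m and y of b3_mid in the frame of case above 0 m) or (x of b4_mid in the frame of case between -0.123 and -0.041 m and y of b4_mid in the frame of case above 0 m) or (x of b5_mid in the frame of case between -0.123 and -0.041 m and y of b5_mid in the frame of case above 0 m) or (x of b6_mid in the frame of case between -0.123 and -0.041 m and y of b6_mid in the frame of case above 0 m) or (x of b7_mid in the frame of case between -0.123 and -0.041 m and y of b7_mid in the frame of case above 0 m) or (x of b8_mid in the frame of case between -0.123 and -0.041 m and y of b8_mid in the frame of case above 0 m) or (x of b9_mid in the frame of case between -0.123 and -0.041 m and y of b9_mid in the frame of case above 0 m)) and ((x of b1_mid in the frame of case between -0.041 and 0.041 m and y of b1_mid in the frame of case below 0 m) or (x of b2_mid in the frame of case between -0.041 and 0.041 m and y of b2_mid in the frame of case below 0 m) or (x of b3_mid in the frame of case between -0.041 and 0.041 m and y of b3_mid in the frame of case below 0 m) or (x of b4_mid in the frame of case between -0.041 and 0.041 m and y of b4_mid in the frame of case below 0 m) or (x of b5_mid in the frame of case between -0.041 and 0.041 m and y of b5_mid in the frame of case below 0 m) or (x of b6_mid in the frame of case between -0.041 and 0.041 m and y of b6_mid in the frame of case below 0 m) or (x of b7_mid in the frame of case between -0.041 and 0.041 m and y of b7_mid in the frame of case below 0 m) or (x of b8_mid in the frame of case between -0.041 and 0.041 m and y of b8_mid in the frame of case below 0 m) or (x of b9_mid in the frame of case between -0.041 and 0.041 m and y of b9_mid in the frame of case below 0 m)) and ((x of b1_mid in the frame of case between -0.041 and 0.041 m and y of b1_mid in the frame of case above 0 m) or (x of b2_mid in the frame of case between -0.041 and 0.041 m and y of b2_mid in the frame of case above 0 m) or (x of b3_mid in the frame of case between -0.041 and 0.041 m and y of b3_mid in the frame of case above 0 m) or (x of b4_mid in the frame of case between -0.041 and 0.041 m and y of b4_mid in the frame of case above 0 m) or (x of b5_mid in the frame of case between -0.041 and 0.041 m and y of b5_mid in the frame of case above 0 m) or (x of b6_mid in the frame of case between -0.041 and 0.041 m and y of b6_mid in the frame of case above 0 m) or (x of b7_mid in the frame of case between -0.041 and 0.041 m and y of b7_mid in the frame of case above 0 m) or (x of b8_mid in the frame of case between -0.041 and 0.041 m and y of b8_mid in the frame of case above 0 m) or (x of b9_mid in the frame of case between -0.041 and 0.041 m and y of b9_mid in the frame of case above 0 m)) and ((x of b1_mid in the frame of case between 0.041 and 0.123 m and y of b1_mid in the frame of case below 0 m) or (x of b2_mid in the frame of case between 0.041 and 0.123 m and y of b2_mid in the frame of case below 0 m) or (x of b3_mid in the frame of case between 0.041 and 0.123 m and y of b3_mid in the frame of case below 0 m) or (x of b4_mid in the frame of case between 0.041 and 0.123 m and y of b4_mid in the frame of case below 0 m) or (x of b5_mid in the frame of case between 0.041 and 0.123 m and y of b5_mid in the frame of case below 0 m) or (x of b6_mid in the frame of case between 0.041 and 0.123 m and y of b6_mid in the frame of case below 0 m) or (x of b7_mid in the frame of case between 0.041 and 0.123 m and y of b7_mid in the frame of case below 0 m) or (x of b8_mid in the frame of case between 0.041 and 0.123 m and y of b8_mid in the frame of case below 0 m) or (x of b9_mid in the frame of case between 0.041 and 0.123 m and y of b9_mid in the frame of case below 0 m)) and ((x of b1_mid in the frame of case between 0.041 and 0.123 m and y of b1_mid in the frame of case above 0 m) or (x of b2_mid in the frame of case between 0.041 and 0.123 m and y of b2_mid in the frame of case above 0 m) or (x of b3_mid in the frame of case between 0.041 and 0.123 m and y of b3_mid in the frame of case above 0 m) or (x of b4_mid in the frame of case between 0.041 and 0.123 m and y of b4_mid in the frame of case above 0 m) or (x of b5_mid in the frame of case between 0.041 and 0.123 m and y of b5_mid in the frame of case above 0 m) or (x of b6_mid in the frame of case between 0.041 and 0.123 m and y of b6_mid in the frame of case above 0 m) or (x of b7_mid in the frame of case between 0.041 and 0.123 m and y of b7_mid in the frame of case above 0 m) or (x of b8_mid in the frame of case between 0.041 and 0.123 m and y of b8_mid in the frame of case above 0 m) or (x of b9_mid in the frame of case between 0.041 and 0.123 m and y of b9_mid in the frame of case above 0 m)) and linear speed of each of b1, b2, b3, b4, b5, b6, b7, b8, b9, divider below 0.03 m/s and x of divider_mid in the frame of tub between -0.11 and 0.11 m and y of divider_mid in the frame of tub between -0.075 and 0.075 m and z of divider_mid in the frame of tub between 0 and 0.085 m); the robot touches nothing.
It fails at once if the small cutter, a tartlet tin or the rolling pin is pushed more than 30 mm from its place (distance of any of cutter_small, tin_a, tin_b, rolling_pin from where it was at the start of the episode above 0.03 m).
Of b5, b6 only 1 to 2 are there at a start; the rules pass over those that are not, and their reading is None.
Of b7, b8, b9 only 1 to 3 are there at a start; the rules pass over those that are not, and their reading is None.
At some moment in a run one of cover may be knocked a few centimetres aside while the robot is not near it.
It also fails if it takes over 210 s, if anything falls off the work surface, if the arm or the gripper's body presses on something with over 40 N, if the wrist force passes 120 N, or if a joint passes its speed limit or range.

ROBOT

A 6-joint arm with a two-finger parallel gripper is mounted at the origin on the work surface. World frame = base frame: x ahead of the robot, y to its left, z up, the work surface at z = 0. Lengths are in m, angles in rad, forces in N, time in s.
With the tool pointing down it reaches from about 0.35 to 0.975 m from the base axis. Payload 4.9 kg.
Tool frame: the origin (TCP) lies where the fingers leave the gripper's body, on its centre line; the fingertips stand 73 mm ahead of it and the grasp point (between the pads) lies 54 mm ahead of it; z points along the fingers, y is the direction in which the jaws open and shut (so a half turn about z gives the same grasp; the last joint's range is limited). The gripper opens to 85 mm and grips with 20 to 120 N. Pads are 22 mm wide; open, the fingers measure 114 mm over their backs; the gripper's body (76 mm by 85 mm) begins 54 mm behind the grasp point. The pads swing forward as they close: fully open they stand 13 mm farther back than shut.
Start: joints at [1.197, 0.053, 1.613, -0, 1.476, -0.119], TCP at [0.158, 0.605, 0.304] pointing down, gripper open.
Joint ranges: [-3.01, 3.01], [-1.01, 2.22], [0.06, 2.58], [-1.02, 4.17], [0.09, 2.62], [-3.14, 3.14]. Speed limits (rad/s): [2.57, 2.57, 3.14, 3.14, 3.14, 3.14].

INTERFACE

Orientations are given as a rotation vector (axis times angle).
In Python, from station import monitor, vision, workorder gives the robot as it stands.
- The arm moves only by the tool arm_command, never from a script. Its argument "rows" is text: rows parted by semicolons, each of 6 numbers parted by spaces: the shift along the world's x, y, z in mm, then the turn, a rotation vector about the world's x, y, z in degrees. In form: tx ty tz wx wy wz; .... A call has 1 to 12 rows; each row is the pose to reach, as a shift and turn from the pose measured when the call began; what a row does not reach only later rows make up. A row lasts 1/8 s, in which the tool goes at most 62.5 mm and 10.7 degrees, less where a joint would pass 70% of its speed; a pose out of reach is approached as far as the arm can. A call with a gripper value outside its range is refused whole. "jaw" is the opening, from 0 (shut) to 1 (fully open), set as the call begins (left out, the last holds). The fingers move at their own pace and stop on an object; "squeeze" is the grip in N (left out, the last holds). Time passes only in rows, so rows that repeat a pose let the fingers close. It gives the time, the measured TCP pose, the force and the opening at its end, in the units of the state.
- monitor.get_obs(): the state, without advancing time (a new reading comes with each control period).
- vision.get_image(name): name is "scene" or "top" or "wrist"; returns a dict with "frame" (420x560x3 uint8, red, green, blue), "vfov" (degrees; the focal length in pixels is half the picture's height over the tangent of half this angle, whatever the lens; pixels are square), "cx", "cy" (the principal point, pixels), "R" (3x3) and "t" (3): a world point X has camera coordinates R X + t; the wrist camera has in their place "T_tool_cam" (4x4, takes a point from camera to tool coordinates, whose origin is the TCP and whose axes are the flange's). Camera axes: x right, y down, z forward; pixel columns grow to the right and rows downward; lengths in m; the calibration is good to about 2 mm. A picture is of the moment at which its call begins: read the wrist's pose just before it. There is no depth.
- workorder.finish_job(): hands the job in, once; it reports no verdict.
The state is a dict: "t": time; "q": joint angles; "dq": joint speeds; "effort": joint torques, N m; "tool_pos": TCP position; "tool_rot": TCP orientation; "contact_force": force on the tool from outside, world axes, zero at the start; "wrist_torque": the same for the moment, N m; "opening": finger opening in m.
Only numpy, scipy, OpenCV 4.12 (cv2) and the standard library are available. Lean on these libraries where they do the work, as an engineer would, in place of code of your own. Each camera call takes 0.05 s, during which the arm holds its last target. There are 200 camera calls.

## Working session

There is one attempt and no reset: what is moved stays moved. The work goes in short steps, Python scripts to look and compute and a tool call to move; the robot and the scene stay as the last step left them, time stands still between calls to the robot, and variables do not carry over. Pictures are saved under pics/ and viewed, about 12 in all and at most 16, crops included, and the job is handed in when it is done.

Besides the shell and the picture viewer there is one more tool, called after "Emit:" by a JSON object that holds its "api" and its "payload". arm_command: Moves the arm, as the interface text tells. Its arguments: {"type":"object","properties":{"rows":{"type":"string"},"jaw":{"type":"number"},"squeeze":{"type":"number"}},"required":["rows"]}

```bash
mkdir -p pics; cat > h.py <<'E'
import numpy as np,cv2
from station import monitor,vision,workorder
from scipy.spatial.transform import Rotation as Ro
def grab(n,fn=None):
    o=monitor.get_obs(); d=vision.get_image(n)
    K=420/2/np.tan(np.radians(d['vfov'])/2)
    if n=='wrist':
        T=np.eye(4);T[:3,:3]=Ro.from_rotvec(o['tool_rot']).as_matrix();T[:3,3]=o['tool_pos']
        W=np.linalg.inv(T@np.array(d['T_tool_cam']));R,t=W[:3,:3],W[:3,3]
    else: R,t=np.array(d['R']),np.array(d['t'])
    c=dict(f=K,cx=d['cx'],cy=d['cy'],R=R,t=t,im=d['frame'])
    if fn:
        cv2.imwrite(f'pics/{fn}.png',cv2.cvtColor(d['frame'],cv2.COLOR_RGB2BGR)); np.savez(f'pics/{fn}.npz',**c)
    return c
def load(fn): return dict(np.load(f'pics/{fn}.npz'))
def onz(c,u,v,z):
    C=-c['R'].T@c['t']; d=c['R'].T@np.array([(u-c['cx'])/c['f'],(v-c['cy'])/c['f'],1]); return C+d*(z-C[2])/d[2]
def tri(obs):
    A=[];b=[]
    for c,u,v in obs:
        C=-c['R'].T@c['t']; d=c['R'].T@np.array([(u-c['cx'])/c['f'],(v-c['cy'])/c['f'],1]); d/=np.linalg.norm(d)
        P=np.eye(3)-np.outer(d,d);A.append(P);b.append(P@C)
    A=np.vstack(A);b=np.hstack(b);x=np.linalg.lstsq(A,b,rcond=None);return x[0],np.linalg.norm(A@x[0]-b)
def proj(c,X):
    p=c['R']@np.array(X)+c['t'];return c['f']*p[0]/p[2]+c['cx'],c['f']*p[1]/p[2]+c['cy']
E
python3 - <<'E'
from h import *
o=monitor.get_obs();print({k:np.round(v,3) for k,v in o.items()})
for n in('scene','top','wrist'):
    c=grab(n,n+'0');print(n,c['f'],c['cx'],c['cy'],-c['R'].T@c['t'])
a=cv2.imread('pics/scene0.png');b=cv2.imread('pics/top0.png')
E
```

```text
{'t': np.float64(0.0), 'q': array([ 1.197,  0.053,  1.614,  0.   ,  1.476, -0.119]), 'dq': array([-0.   ,  0.002,  0.   ,  0.   , -0.002,  0.002]), 'effort': array([ 1.0000e-03, -3.9369e+01, -3.7017e+01, -0.0000e+00,  7.0000e-03,
        0.0000e+00]), 'tool_pos': array([0.157, 0.604, 0.303]), 'tool_rot': array([-3.990e-01, -3.116e+00,  3.000e-03]), 'contact_force': array([ 0.709, -1.157, -0.359]), 'wrist_torque': array([ 0.036, -0.013,  0.023]), 'opening': np.float64(0.085)}
scene 382.24549708462365 280.0578609843374 207.36717567645888 [0.90143853 0.61442403 0.56291553]
top 541.1352505304741 283.7499683596886 197.17811566252502 [ 0.19538062 -0.05933377  1.71878106]
wrist 352.9331993677701 289.89685177666456 205.0805508326202 [0.08924641 0.62287745 0.37349471]
```

View pics/top0.png

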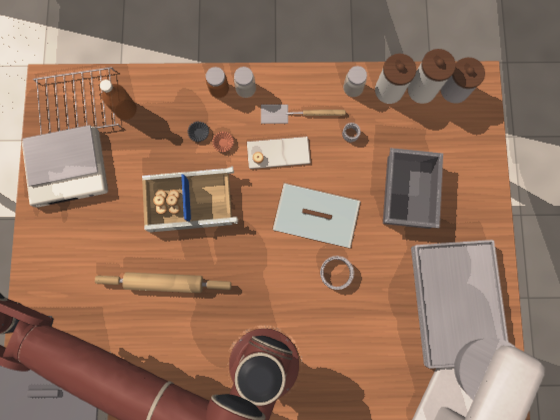

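View pics/scene0.png

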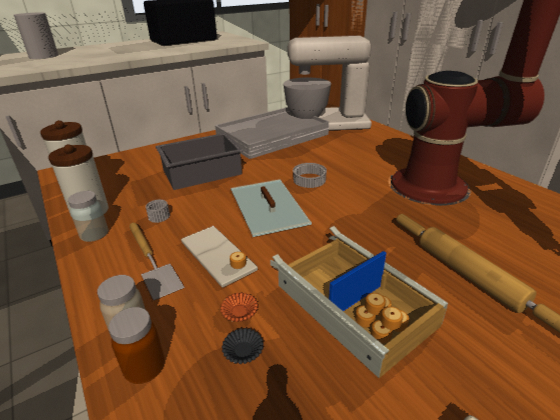

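The top view shows the case at about (188,200) with its mouth to the right, and the divider at (186,199). The cover is at (317,215), the tub at (414,189) and the board at (279,153) with one biscuit. The heap lies in the left bay. I'll enlarge it and compute poses.

```bash
python3 - <<'E'
from h import *
a=cv2.imread('pics/top0.png')[125:250,130:330]; cv2.imwrite('pics/c1.png',cv2.resize(a,None,fx=4,fy=4,interpolation=cv2.INTER_CUBIC))
a=cv2.imread('pics/scene0.png')[210:360,170:450]; cv2.imwrite('pics/c2.png',cv2.resize(a,(800,428),interpolation=cv2.INTER_CUBIC))
t=load('top0')
for u,v,z in [(186,199,.09),(258,157,.03),(317,214,.03),(414,189,.085),(279,153,.012),(143,178,.06),(230,171,.06),(236,222,.06),(146,230,.06)]: print((u,v),onz(t,u,v,z).round(3))
E
```

```text
(186, 199) [0.497 0.236 0.09 ]
(258, 157) [0.644 0.018 0.03 ]
(317, 214) [ 0.457 -0.168  0.03 ]
(414, 189) [ 0.524 -0.465  0.085]
(279, 153) [ 0.661 -0.049  0.012]
(143, 178) [0.571 0.378 0.06 ]
(230, 171) [0.591 0.105 0.06 ]
(236, 222) [0.429 0.085 0.06 ]
(146, 230) [0.406 0.362 0.06 ]
```

View pics/c1.png

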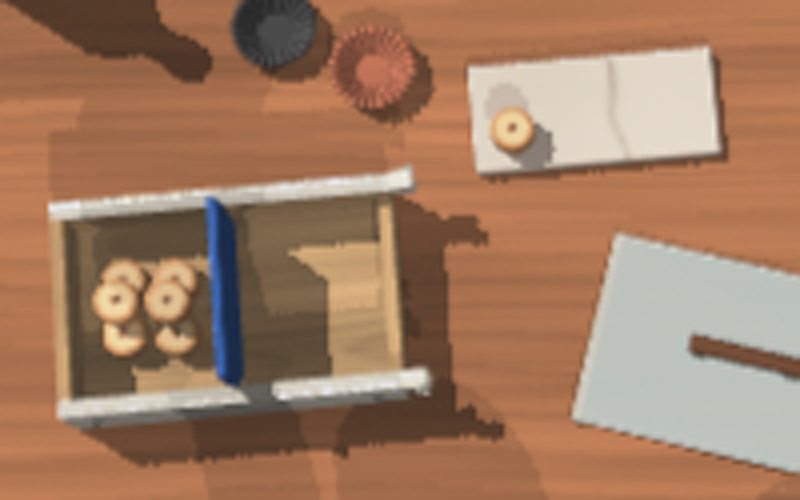

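View pics/c2.png

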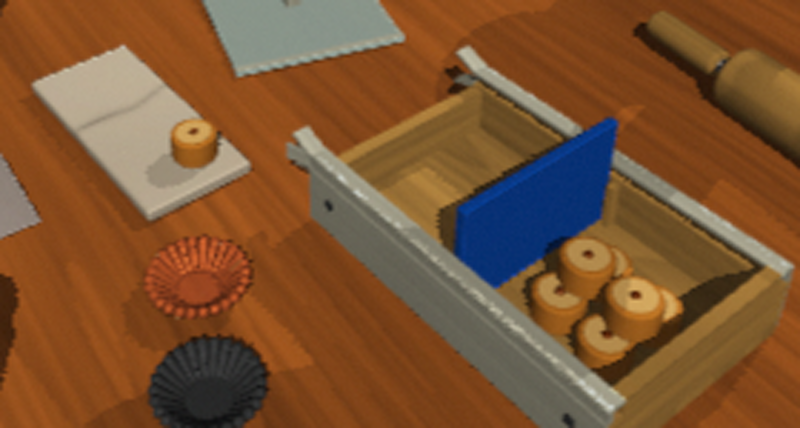

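```bash
python3 - <<'E'
from h import *
t=load('top0');s=load('scene0')
def T(u,v,z): return onz(t,130+u/4,125+v/4,z)
def S(u,v): return (s,170+u*.35,210+v*150/428)
def TT(u,v): return (t,130+u/4,125+v/4)
# divider top corners
a=tri([TT(212,200),S(460,205)]);b=tri([TT(232,382),S(615,122)])
print('div',a,b,(a[0]+b[0])/2, np.degrees(np.arctan2(*(a[0]-b[0])[1::-1])))
print('biscuit board',tri([TT(512,128),S(194,131)]))
print('heap',tri([TT(116,300),S(635,295)]),tri([TT(167,299),S(588,254)]))
for u,v in [(50,205),(60,420),(410,172),(430,375)]: print(T(u,v,.06).round(4))
print('cover corners',[T(u,v,.006).round(3) for u,v in [(618,235),(575,420)]],[onz(t,*p,.006).round(3) for p in[(359,206),(353,246)]])
E
```

```text
div (array([0.57175757, 0.2438301 , 0.098976  ]), np.float64(0.0027725688641303888)) (array([0.42980958, 0.22900079, 0.08960681]), np.float64(0.0017629315461689125)) [0.50078357 0.23641544 0.09429141] 5.964056547258055
biscuit board (array([0.64338733, 0.01755485, 0.03461366]), np.float64(0.0013344480348044302))
heap (array([0.50187908, 0.32577911, 0.05377251]), np.float64(0.0014777305064936)) (array([0.5021092 , 0.2860425 , 0.05437188]), np.float64(0.0011212696602891268))
[0.5763 0.3796 0.06  ]
[0.4064 0.3651 0.06  ]
[0.6007 0.0972 0.06  ]
[0.4391 0.0802 0.06  ]
cover corners [array([ 0.56 , -0.066,  0.006]), array([ 0.41 , -0.031,  0.006])] [array([ 0.485, -0.305,  0.006]), array([ 0.357, -0.282,  0.006])]
```

Emit:
{"api": "arm_command", "payload": {"rows": "413 -364 57 0 0 20.3;413 -364 57 0 0 20.3;413 -364 57 0 0 20.3;413 -364 57 0 0 20.3;413 -364 57 0 0 20.3;413 -364 57 0 0 20.3;413 -364 57 0 0 20.3;413 -364 57 0 0 20.3;413 -364 57 0 0 20.3;413 -364 57 0 0 20.3;413 -364 57 0 0 20.3"}}

```text
t: 1.52
tool_pos: [0.5701, 0.2405, 0.3593]
tool_rot: [0.156, -3.136, 0.002]
contact_force: [-0.0, 0.4, 0.1]
opening: 0.0853
```

```bash
python3 - <<'E'
from h import *
c=grab('wrist','w1');o=monitor.get_obs();print(o['t'],o['tool_pos'],o['tool_rot'],-c['R'].T@c['t'])
a=cv2.imread('pics/w1.png');cv2.imwrite('pics/w1b.png',cv2.resize(a,(800,600),interpolation=cv2.INTER_CUBIC))
E
```

```text
1.575 [0.56968993 0.24107154 0.35941254] [ 1.57401375e-01 -3.13644337e+00  2.29775877e-03] [0.5000984  0.23446045 0.43008603]
```

View pics/w1b.png

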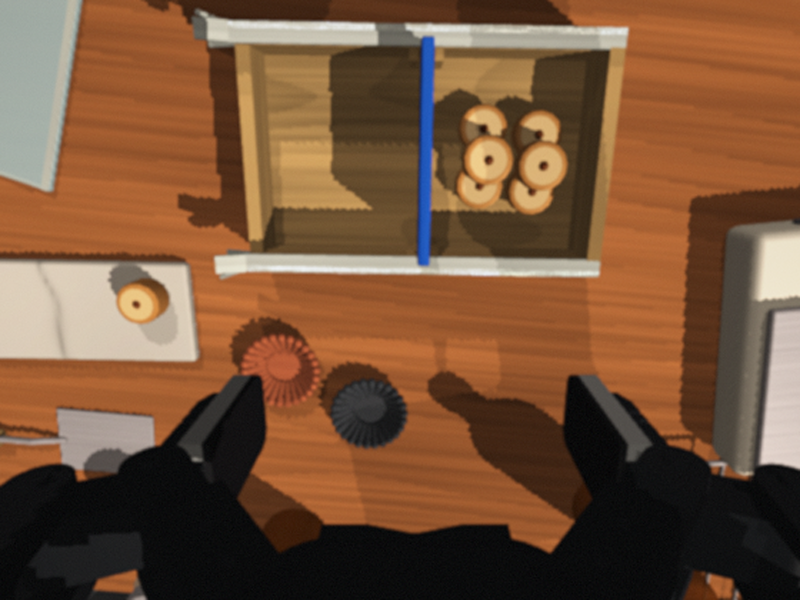

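Wrist view (enlarged): the divider's top edge runs (428,38)–(424,264). The two top biscuits are at (488,160) and (543,166), and the lower four at about (484,126), (480,188), (539,132) and (530,193). The board biscuit's hole is at (136,303).

```bash
python3 - <<'E'
from h import *
w=load('w1');t=load('top0');s=load('scene0');k=.7
def W(u,v,z): return onz(w,u*k,v*k,z).round(4)
def TT(u,v): return (t,130+u/4,125+v/4)
def S(u,v): return (s,170+u*.35,210+v*150/428)
def WW(u,v): return (w,u*k,v*k)
a=W(424,264,.098);b=W(428,38,.098);print('div',a,b,(a+b)/2,np.degrees(np.arctan2(*(a-b)[1::-1])))
for n,o in dict(d1=[TT(212,200),S(460,205),WW(424,264)],d2=[TT(232,382),S(615,122),WW(428,38)],top1=[TT(167,299),S(588,254),WW(488,160)],top2=[TT(116,300),S(635,295),WW(543,166)],board=[TT(512,128),S(194,131),WW(136,303)]).items(): x,r=tri(o);print(n,x.round(4),round(r,4))
for n,p in dict(rimR1=(628,30),rimR2=(599,275)).items(): print(n,W(*p,.06))
# mouth: far end wall inner/outer top edges
print('channel ends',W(195,12,.06),W(215,255,.06), 'endwall -x outer top',W(236,46,.046),W(250,252,.046),'inner',W(263,50,.046),W(270,250,.046),'+x inner',W(608,48,.06),W(586,262,.06))
for p in [(484,126),(480,188),(539,132),(530,193)]: print('low',W(*p,.032))
for p in [(488,160),(543,166)]: print('hi',W(*p,.054))
print(W(136,303,.034))
E
```

```text
div [0.5735 0.2479 0.098 ] [0.4356 0.2358 0.098 ] [0.50455 0.24185 0.098  ] 5.014560472021487
d1 [0.5725 0.2455 0.1   ] 0.0042
d2 [0.4319 0.2318 0.0903] 0.0063
top1 [0.5023 0.2866 0.0548] 0.0016
top2 [0.5023 0.3265 0.0545] 0.0021
board [0.6436 0.0179 0.0345] 0.0015
rimR1 [0.4103 0.3676 0.06  ]
rimR2 [0.5772 0.3818 0.06  ]
channel ends [0.428  0.0815 0.06  ] [0.5906 0.0932 0.06  ] endwall -x outer top [0.4438 0.1037 0.046 ] [0.589  0.1149 0.046 ] inner [0.4445 0.1225 0.046 ] [0.5859 0.1303 0.046 ] +x inner [0.4224 0.3566 0.06  ] [0.5683 0.3701 0.06  ]
low [0.4783 0.2843 0.032 ]
low [0.5239 0.2875 0.032 ]
low [0.4785 0.326  0.032 ]
low [0.5238 0.3266 0.032 ]
hi [0.5023 0.2876 0.054 ]
hi [0.5026 0.3278 0.054 ]
[0.6439 0.0183 0.034 ]
```

Emit:
{"api": "arm_command", "payload": {"rows": "-65 1 -40 0 0 -0.7;-65 1 -100 0 0 -0.7;-65 1 -160 0 0 -0.7;-65 1 -200 0 0 -0.7;-65 1 -214 0 0 -0.7;-65 1 -214 0 0 -0.7;-65 1 -214 0 0 -0.7", "jaw": 0.5, "squeeze": 40}}

```text
t: 2.45
tool_pos: [0.5061, 0.2429, 0.1482]
tool_rot: [-0.139, 3.135, -0.0]
contact_force: [-0.5, 0.2, -0.3]
opening: 0.0429
```

Emit:
{"api": "arm_command", "payload": {"rows": "0 0 0 0 0 0;0 0 0 0 0 0;0 0 0 0 0 0;0 0 0 0 0 0", "jaw": 0}}

```text
t: 2.95
tool_pos: [0.5074, 0.243, 0.1502]
tool_rot: [-0.139, 3.132, 0.0]
contact_force: [-0.2, -1.1, 6.8]
opening: 0.0069
```

Emit:
{"api": "arm_command", "payload": {"rows": "0 0 30 0 0 0;0 0 60 0 0 0;0 0 90 0 0 0;0 0 120 0 0 0;0 0 130 0 0 0;0 0 130 0 0 0"}}

```text
t: 3.7
tool_pos: [0.5074, 0.243, 0.2802]
tool_rot: [-0.139, 3.132, 0.001]
contact_force: [-0.3, -0.2, -0.7]
opening: 0.007
```

Emit:
{"api": "arm_command", "payload": {"rows": "5 -60 0 0 0 -2;10 -120 0 0 0 -4;12 -180 0 0 0 -8;12 -240 0 0 0 -9;14 -300 0 0 0 -9;15 -360 0 0 0 -9;16 -420 0 0 0 -9;17 -480 0 0 0 -9;17 -540 0 0 0 -9;17 -600 0 0 0 -9;17 -660 0 0 0 -9;17 -685 0 0 0 -9"}}

```text
t: 5.2
tool_pos: [0.523, -0.4446, 0.2769]
tool_rot: [0.112, 3.136, 0.004]
contact_force: [-0.2, 1.0, -1.5]
opening: 0.007
```

Emit:
{"api": "arm_command", "payload": {"rows": "0 -15 -30 0 0 0;0 -20 -60 0 0 0;0 -20 -90 0 0 0;0 -20 -115 0 0 0;0 -20 -122 0 0 0;0 -20 -122 0 0 0;0 -20 -122 0 0 0"}}

```text
t: 6.08
tool_pos: [0.5235, -0.4651, 0.1563]
tool_rot: [0.112, 3.134, 0.001]
contact_force: [-0.3, -0.9, -0.5]
opening: 0.0069
```

Emit:
{"api": "arm_command", "payload": {"rows": "0 0 0 0 0 0;0 0 0 0 0 0;0 0 0 0 0 0;0 0 40 0 0 0;0 0 90 0 0 0;0 0 140 0 0 0;0 0 140 0 0 0", "jaw": 0.5}}

```text
t: 6.95
tool_pos: [0.525, -0.4667, 0.3039]
tool_rot: [0.112, 3.126, -0.012]
contact_force: [0.8, -0.1, 0.2]
opening: 0.043
```

```bash
python3 - <<'E'
from h import *
c=grab('wrist','w2');o=monitor.get_obs();print(o['t'],o['tool_pos'],o['tool_rot'],o['opening'])
c=grab('top','t2')
a=cv2.imread('pics/w2.png');b=cv2.imread('pics/t2.png')
a=cv2.resize(a,(400,300));b=cv2.resize(b[120:270,130:450],(800,375)[:2]) 
out=np.zeros((600,800,3),np.uint8);out[:300,:400]=a;
b=cv2.resize(cv2.imread('pics/t2.png')[130:250,250:450],(500,300));out[300:,:500]=b
cv2.imwrite('pics/m2.png',out)
E
```

```text
7.0 [ 0.52424444 -0.46582977  0.30001894] [ 0.11173766  3.13002682 -0.0054337 ] 0.04300548850616594
```

View pics/m2.png

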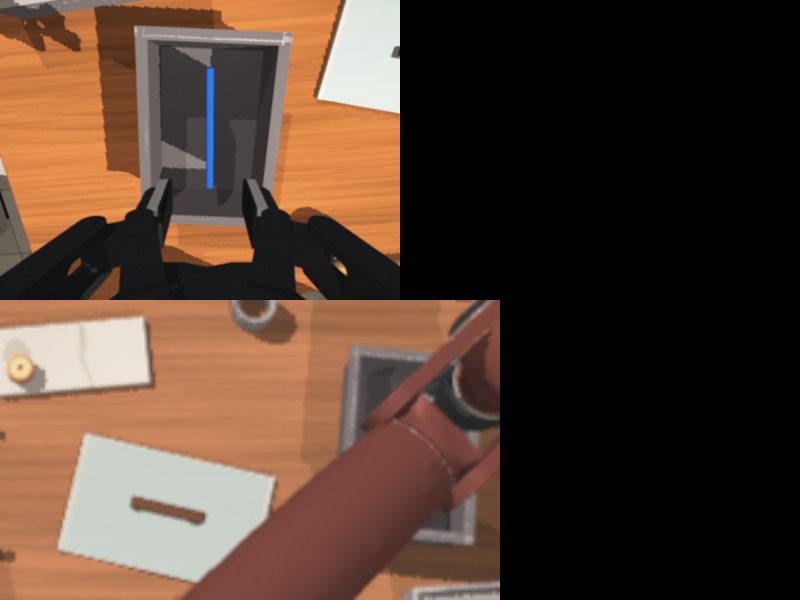

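The divider stands in the tub. Next is the board biscuit.

Emit:
{"api": "arm_command", "payload": {"rows": "15 60 -10 0 0 1;30 120 -20 0 0 2;45 180 -40 0 0 3;60 240 -60 0 0 5;75 300 -80 0 0 7;90 360 -100 0 0 9;105 420 -120 0 0 9;120 484 -140 0 0 9;120 484 -180 0 0 9;120 484 -205 0 0 9;120 484 -210 0 0 9;120 484 -210 0 0 9", "jaw": 0.65, "squeeze": 25}}

```text
t: 8.55
tool_pos: [0.643, 0.0186, 0.0862]
tool_rot: [-0.134, 3.134, 0.001]
contact_force: [0.9, -0.1, 0.1]
opening: 0.0557
```

```bash
python3 - <<'E'
from h import *
c=grab('wrist','w3');o=monitor.get_obs();print(o['t'],o['tool_pos'],o['tool_rot'],o['contact_force'],o['opening'])
print(proj(c,[.6437,.018,.034]))
E
```

```text
8.6 [0.64385349 0.01840435 0.08752775] [-1.33235593e-01  3.13188463e+00  4.70307179e-04] [-0.50487114 -0.78027404  0.27663791] 0.05554134056080492
(np.float64(286.28503098693756), np.float64(292.60618590830967))
```

View pics/w3.png

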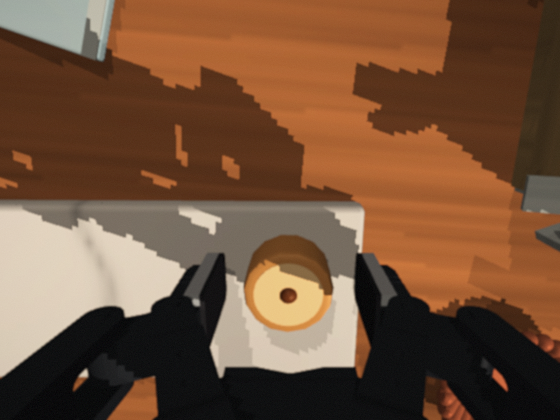

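The biscuit hole is at (288,295), centred between the jaws, and the prediction agrees within 3 px. I'll close and carry it.

Emit:
{"api": "arm_command", "payload": {"rows": "0 0 0 0 0 0;0 0 0 0 0 0;0 0 0 0 0 0;0 0 0 0 0 0;0 0 40 0 0 0;0 0 90 0 0 0;-45 55 90 0 0 0;-90 110 90 0 0 0;-125 160 90 0 0 0;-135 179 90 0 0 0;-135 179 90 0 0 0", "jaw": 0}}

```text
t: 9.98
tool_pos: [0.5071, 0.1992, 0.1771]
tool_rot: [-0.139, 3.133, 0.001]
contact_force: [-0.3, -0.2, -0.5]
opening: 0.0352
```

```bash
python3 - <<'E'
from h import *
for i in range(4):
    o=monitor.get_obs();print(o['t'],o['tool_pos'].round(4),o['opening'].round(4))
    c=grab('wrist','w4')
E
```

```text
Traceback (most recent call last):
AttributeError: 'float' object has no attribute 'round'
```

Emit:
{"api": "arm_command", "payload": {"rows": "0 -1 -40 0 0 0;0 -1 -75 0 0 0;0 -1 -88 0 0 0;0 -1 -90 0 0 0;0 -1 -90 0 0 0"}}

```text
t: 10.6
tool_pos: [0.5082, 0.198, 0.0882]
tool_rot: [-0.138, 3.131, 0.001]
contact_force: [-0.1, -0.4, -0.1]
opening: 0.035
```

Emit:
{"api": "arm_command", "payload": {"rows": "0 0 0 0 0 0;0 0 0 0 0 0;0 0 0 0 0 0;0 0 40 0 0 0;0 0 100 0 0 0;0 20 130 0 0 0;0 70 130 0 0 90;0 70 130 0 0 90;0 70 130 0 0 90;0 70 130 0 0 90;0 70 130 0 0 90;0 70 130 0 0 90", "jaw": 0.62}}

```text
t: 12.1
tool_pos: [0.508, 0.2681, 0.2181]
tool_rot: [-1.796, 2.57, 0.008]
contact_force: [0.3, 0.3, 0.1]
opening: 0.0531
```

```bash
python3 - <<'E'
from h import *
c=grab('wrist','w4');o=monitor.get_obs();print(o['t'],o['tool_pos'],o['tool_rot'],o['q'],o['opening'])
a=cv2.imread('pics/w4.png');cv2.imwrite('pics/w4b.png',cv2.resize(a,(800,600),interpolation=cv2.INTER_CUBIC))
E
```

```text
12.15 [0.50805504 0.26805627 0.21816942] [-1.8003557   2.56701585  0.00782274] [ 3.53636286e-01 -1.41772523e-03  1.81468127e+00  6.59790511e-03
  1.32364721e+00 -2.44201115e+00] 0.05285592699047282
```

View pics/w4b.png

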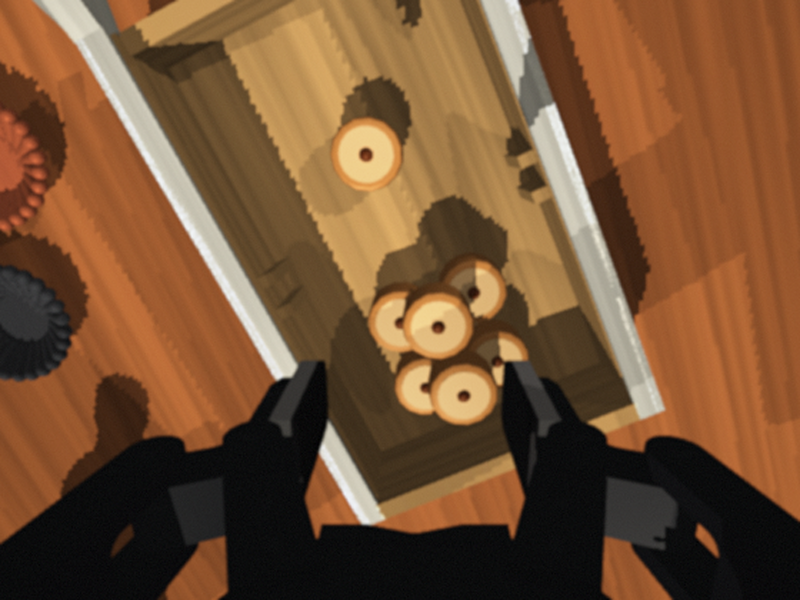

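Enlarged wrist view: the board biscuit's hole is at (366,154) and lies flat. The tops are at (438,327) and (463,396), and the lower holes at (400,323), (473,293), (426,388) and (497,361).

```bash
cat >> h.py <<'E'
C0=np.array([.5045,.2418]);yaw=np.radians(95.0);ex=np.array([np.cos(yaw),np.sin(yaw)]);ey=np.array([-ex[1],ex[0]])
def case(p): d=np.array(p)[:2]-C0; return np.round([d@ex*1e3,d@ey*1e3],1)
def world(x,y): return (C0+(x*ex+y*ey)/1e3).round(4)
E
python3 - <<'E'
from h import *
w=load('w4')
for u,v,z in [(366,154,.032),(438,327,.054),(463,396,.054),(400,323,.032),(473,293,.032),(426,388,.032),(497,361,.032)]:
    p=onz(w,u*.7,v*.7,z);print(p.round(4),case(p))
E
```

```text
[0.507  0.1989 0.032 ] [-43.    1.3]
[0.502  0.2881 0.054 ] [46.3 -1.5]
[0.5024 0.3282 0.054 ] [86.3 -5.4]
[0.5222 0.2869 0.032 ] [ 43.4 -21.6]
[0.4799 0.2844 0.032 ] [44.6 20.8]
[0.5221 0.3281 0.032 ] [ 84.5 -25.1]
[0.4798 0.3261 0.032 ] [86.2 17.3]
```

Emit:
{"api": "arm_command", "payload": {"rows": "-6 20 -30 0 0 0;-6 20 -80 0 0 0;-6 20 -105 0 0 0;-6 20 -109 0 0 0;-6 20 -109 0 0 0;-6 20 -109 0 0 0", "jaw": 0.62}}

```text
t: 12.9
tool_pos: [0.5032, 0.2885, 0.1112]
tool_rot: [-1.798, 2.565, 0.007]
contact_force: [-0.3, -0.1, 0.1]
opening: 0.053
```

Emit:
{"api": "arm_command", "payload": {"rows": "0 0 0 0 0 0;0 0 0 0 0 0;0 0 0 0 0 0;0 0 0 0 0 0;0 0 40 0 0 0;0 0 70 0 0 -5;25 -60 70 0 0 -15;51 -124 70 0 0 -25;51 -124 70 0 0 -35;51 -124 70 0 0 -45;51 -124 70 0 0 -55;51 -124 70 0 0 -65", "jaw": 0}}

```text
t: 14.4
tool_pos: [0.5539, 0.1643, 0.1807]
tool_rot: [-0.129, 3.13, -0.003]
contact_force: [-0.1, 1.1, 0.2]
opening: 0.0349
```

Emit:
{"api": "arm_command", "payload": {"rows": "0 0 -40 0 0 0;0 0 -75 0 0 0;0 0 -89 0 0 0;0 0 -91 0 0 0;0 0 -91 0 0 0"}}

```text
t: 15.02
tool_pos: [0.5543, 0.1644, 0.0903]
tool_rot: [-0.129, 3.129, -0.002]
contact_force: [0.3, 0.2, -0.4]
opening: 0.0345
```

Emit:
{"api": "arm_command", "payload": {"rows": "0 0 0 0 0 0;0 0 0 0 0 0;0 0 0 0 0 0;0 0 40 0 0 0;0 0 85 0 0 10;-20 60 85 0 0 20;-40 120 85 0 0 30;-51 164 85 0 0 40;-51 164 85 0 0 50;-51 164 85 0 0 60;-51 164 85 0 0 65;-51 164 85 0 0 65", "jaw": 0.62}}

```text
t: 16.52
tool_pos: [0.5033, 0.3284, 0.1753]
tool_rot: [-1.789, 2.571, 0.007]
contact_force: [-0.3, 0.4, -1.1]
opening: 0.0525
```

```bash
python3 - <<'E'
from h import *
o=monitor.get_obs();print(o['t'],o['tool_pos'],o['tool_rot'],o['q'],o['opening'])
E
```

```text
16.525 [0.50326156 0.32842629 0.17526531] [-1.78865448  2.57116058  0.00666488] [ 0.45244251  0.10375564  1.78204882  0.00598036  1.24709668 -2.33584641] 0.05254256535356379
```

Now T2, down 66 mm, carrying it to (-82,+42) in the case, which is world (.4698,.1565).

Emit:
{"api": "arm_command", "payload": {"rows": "-1 0 -40 0 0 0;-1 0 -60 0 0 0;-1 0 -66 0 0 0;-1 0 -66 0 0 0;-1 0 -66 0 0 0"}}

```text
t: 17.15
tool_pos: [0.5031, 0.3288, 0.1107]
tool_rot: [-1.787, 2.569, 0.006]
contact_force: [-0.2, -0.4, 0.6]
opening: 0.0533
```

Emit:
{"api": "arm_command", "payload": {"rows": "0 0 0 0 0 0;0 0 0 0 0 0;0 0 0 0 0 0;0 0 0 0 0 0;0 0 40 0 0 0;0 0 70 0 0 -5;-10 -60 70 0 0 -15;-20 -120 70 0 0 -25;-33 -172 70 0 0 -35;-33 -172 70 0 0 -45;-33 -172 70 0 0 -55;-33 -172 70 0 0 -65", "jaw": 0}}

```text
t: 18.65
tool_pos: [0.4696, 0.1565, 0.18]
tool_rot: [-0.117, 3.129, -0.005]
contact_force: [-0.0, -0.5, -0.5]
opening: 0.0353
```

Emit:
{"api": "arm_command", "payload": {"rows": "0 0 -40 0 0 0;0 0 -75 0 0 0;0 0 -89 0 0 0;0 0 -90 0 0 0;0 0 -90 0 0 0"}}

```text
t: 19.27
tool_pos: [0.4701, 0.1566, 0.0907]
tool_rot: [-0.117, 3.127, -0.005]
contact_force: [0.7, -0.2, 0.0]
opening: 0.0348
```

Emit:
{"api": "arm_command", "payload": {"rows": "0 0 0 0 0 0;0 0 0 0 0 0;0 0 0 0 0 0;0 0 40 0 0 0;0 0 90 0 0 10;4 60 95 0 0 20;8 125 95 0 0 30;8 125 95 0 0 40;8 125 95 0 0 46;8 125 95 0 0 46", "jaw": 0.62}}

```text
t: 20.52
tool_pos: [0.478, 0.2818, 0.1857]
tool_rot: [-1.328, 2.834, 0.003]
contact_force: [-0.8, 0.0, 0.6]
opening: 0.0531
```

```bash
python3 - <<'E'
from h import *
c=grab('wrist','w5');o=monitor.get_obs();print(o['t'],o['tool_pos'],o['tool_rot'],o['opening'])
a=cv2.imread('pics/w5.png');cv2.imwrite('pics/w5b.png',cv2.resize(a,(800,600),interpolation=cv2.INTER_CUBIC))
E
```

```text
20.575 [0.47803281 0.28157905 0.18568666] [-1.3269691   2.83416886  0.00304619] 0.05262130730387094
```

View pics/w5b.png

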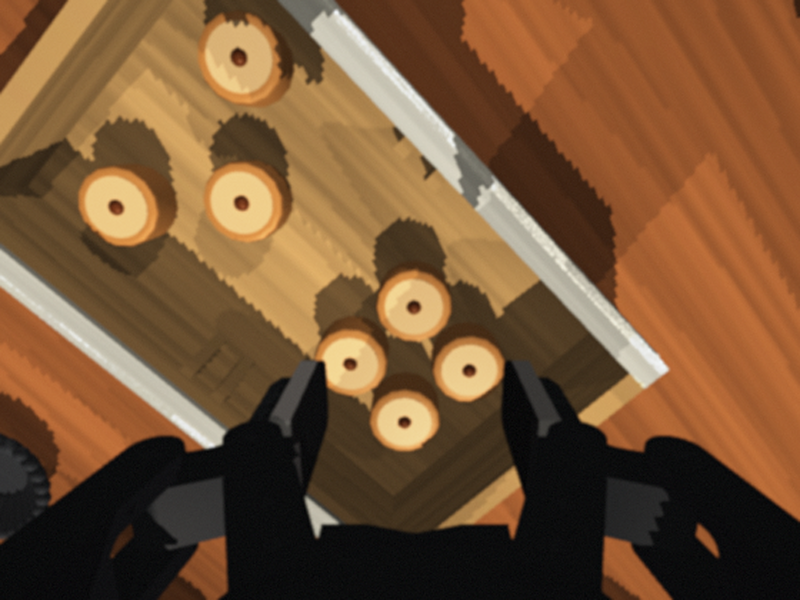

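All four lower biscuits are still in place, with holes at (414,307), (350,363), (469,370) and (404,422). The placed ones are at (239,57), (242,203) and (116,207), all lying flat.

```bash
python3 - <<'E'
from h import *
w=load('w5')
for u,v in [(414,307),(350,363),(469,370),(404,422),(239,57),(242,203),(116,207)]:
    p=onz(w,u*.7,v*.7,.032);print(p.round(4),case(p))
print(world(45-2.8,21+2.8),world(4,42),world(4,-42))
E
```

```text
[0.4799 0.2844 0.032 ] [44.6 20.8]
[0.5219 0.2866 0.032 ] [ 43.1 -21.2]
[0.48   0.3262 0.032 ] [86.2 17.1]
[0.5226 0.3279 0.032 ] [ 84.1 -25.5]
[0.4662 0.1568 0.032 ] [-81.3  45.6]
[0.5073 0.1991 0.032 ] [-42.8   0.9]
[0.5514 0.1647 0.032 ] [-80.9 -40. ]
[0.4771 0.2818] [0.4623 0.2421] [0.546  0.2494]
```

Emit:
{"api": "arm_command", "payload": {"rows": "-1 0 -40 0 0 0;-1 0 -70 0 0 0;-1 0 -90 0 0 0;-1 0 -97 0 0 0;-1 0 -97 0 0 0;-1 0 -97 0 0 0"}}

```text
t: 21.32
tool_pos: [0.478, 0.2819, 0.0901]
tool_rot: [-1.326, 2.832, 0.003]
contact_force: [0.3, 0.2, 0.2]
opening: 0.053
```

Emit:
{"api": "arm_command", "payload": {"rows": "0 0 0 0 0 0;0 0 0 0 0 0;0 0 0 0 0 0;0 0 0 0 0 0;0 0 40 0 0 0;0 0 80 0 0 -6;-15 -40 80 0 0 -16;-15 -40 80 0 0 -26;-15 -40 80 0 0 -36;-15 -40 80 0 0 -45;-15 -40 80 0 0 -45", "jaw": 0}}

```text
t: 22.7
tool_pos: [0.4626, 0.2418, 0.1696]
tool_rot: [-0.144, 3.125, -0.006]
contact_force: [0.3, -0.4, -0.8]
opening: 0.0347
```

Emit:
{"api": "arm_command", "payload": {"rows": "0 0 -40 0 0 0;0 0 -70 0 0 0;0 0 -78 0 0 0;0 0 -79 0 0 0;0 0 -79 0 0 0"}}

```text
t: 23.32
tool_pos: [0.463, 0.242, 0.0912]
tool_rot: [-0.145, 3.124, -0.006]
contact_force: [0.1, -0.7, -0.8]
opening: 0.0347
```

Emit:
{"api": "arm_command", "payload": {"rows": "0 0 0 0 0 0;0 0 0 0 0 0;0 0 0 0 0 0;0 0 40 0 0 0;0 0 80 0 0 10;30 20 80 0 0 20;60 45 80 0 0 30;60 45 80 0 0 40;60 45 80 0 0 50;60 45 80 0 0 60;60 45 80 0 0 65;60 45 80 0 0 65", "jaw": 0.62}}

```text
t: 24.82
tool_pos: [0.523, 0.287, 0.1711]
tool_rot: [-1.8, 2.558, 0.007]
contact_force: [0.2, -0.6, 1.1]
opening: 0.0527
```

Emit:
{"api": "arm_command", "payload": {"rows": "-1 0 -40 0 0 0;-1 0 -70 0 0 0;-1 0 -79 0 0 0;-1 0 -80 0 0 0;-1 0 -80 0 0 0"}}

```text
t: 25.45
tool_pos: [0.5229, 0.2874, 0.0927]
tool_rot: [-1.798, 2.556, 0.006]
contact_force: [-1.2, 0.0, 0.1]
opening: 0.0528
```

Emit:
{"api": "arm_command", "payload": {"rows": "0 0 0 0 0 0;0 0 0 0 0 0;0 0 0 0 0 0;0 0 0 0 0 0;0 0 40 0 0 0;0 0 80 0 0 -6;21 -38 80 0 0 -16;21 -38 80 0 0 -26;21 -38 80 0 0 -36;21 -38 80 0 0 -46;21 -38 80 0 0 -56;21 -38 80 0 0 -65", "jaw": 0}}

```text
t: 26.95
tool_pos: [0.5437, 0.2493, 0.1723]
tool_rot: [-0.135, 3.123, -0.009]
contact_force: [0.1, -0.0, -0.6]
opening: 0.0347
```

Emit:
{"api": "arm_command", "payload": {"rows": "0 0 -40 0 0 0;0 0 -70 0 0 0;0 0 -79 0 0 0;0 0 -80 0 0 0;0 0 -80 0 0 0"}}

```text
t: 27.58
tool_pos: [0.544, 0.2494, 0.0931]
tool_rot: [-0.135, 3.123, -0.009]
contact_force: [-1.0, -0.1, 3.2]
opening: 0.0347
```

Emit:
{"api": "arm_command", "payload": {"rows": "0 0 0 0 0 0;0 0 0 0 0 0;0 0 0 0 0 0;0 0 40 0 0 0;0 0 90 0 0 0;10 0 150 0 0 0;20 0 210 0 0 0;24 0 240 0 0 0;24 0 240 0 0 0;24 0 240 0 0 0", "jaw": 0.62}}

```text
t: 28.82
tool_pos: [0.5673, 0.2492, 0.331]
tool_rot: [-0.135, 3.125, -0.01]
contact_force: [-0.1, -0.7, 0.0]
opening: 0.0529
```

```bash
python3 - <<'E'
from h import *
c=grab('wrist','w6');o=monitor.get_obs();print(o['t'],o['tool_pos'],o['tool_rot'],o['q'][5])
a=cv2.imread('pics/w6.png');cv2.imwrite('pics/w6b.png',cv2.resize(a,(800,600),interpolation=cv2.INTER_CUBIC))
E
```

```text
28.875 [0.56706567 0.24918651 0.3302108 ] [-0.13526034  3.12662938 -0.01025325] -1.3596324893580458
```

View pics/w6b.png

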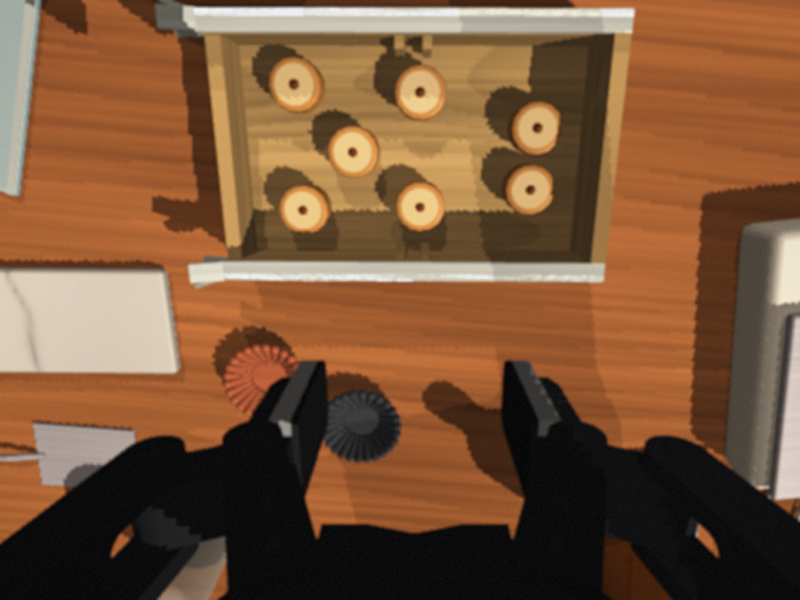

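All seven biscuits are flat and well apart. Next I'll check the case model against this picture and locate the cover from the top view plus a wrist look.

```bash
python3 - <<'E'
from h import *
w=load('w6')
for u,v in [(294,84),(352,152),(303,210),(420,92),(420,207),(537,128),(530,190)]: print(case(onz(w,u*.7,v*.7,.032)))
for n,(x,y,z) in dict(c1=(133,85,60),c2=(133,-85,60),slotN=(0,65,46),slotF=(0,-65,46),mwi1=(-123,73,46),mwi2=(-123,-73,46),mwo=(-133,73,46),lipmid=(0,72,60),lipmid2=(0,-72,60)).items():
    print(n,np.round(np.array(proj(w,[*world(x,y),z/1e3]))/.7,0))
a=cv2.imread('pics/w6.png')
cv2.imwrite('pics/w6c.png',cv2.resize(a[0:205,105:455],(800,469),interpolation=cv2.INTER_CUBIC))
E
```

```text
[-81.   45.4]
[-43.2   0.8]
[-80.4 -39.9]
[ 4.7 40.2]
[  4.9 -37.7]
[86.  16.8]
[ 83.9 -25.6]
c1 [634.   7.]
c2 [603. 280.]
slotN [413.  48.]
slotF [413. 248.]
mwi1 [220.  35.]
mwi2 [243. 259.]
mwo [205.  35.]
lipmid [413.  32.]
lipmid2 [413. 262.]
```

View pics/w6c.png

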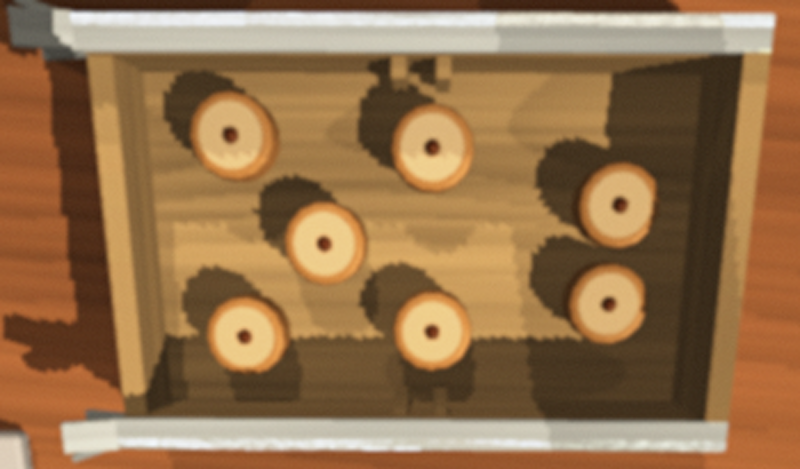

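Emit:
{"api": "arm_command", "payload": {"rows": "-15 -60 0 0 0 -9;-30 -120 0 0 0 -18;-45 -180 -10 0 0 -28;-60 -240 -20 0 0 -38;-75 -300 -30 0 0 -48;-90 -360 -40 0 0 -58;-105 -415 -50 0 0 -68;-105 -415 -50 0 0 -78;-105 -415 -50 0 0 -88;-105 -415 -50 0 0 -98;-105 -415 -50 0 0 -108;-105 -415 -50 0 0 -110"}}

```text
t: 30.38
tool_pos: [0.4612, -0.1654, 0.2779]
tool_rot: [-2.491, -1.91, 0.024]
contact_force: [-0.5, 0.3, -0.7]
opening: 0.0527
```

```bash
python3 - <<'E'
from h import *
c=grab('wrist','w7');o=monitor.get_obs();print(o['t'],o['tool_pos'],o['tool_rot'],o['q'][5])
a=cv2.imread('pics/w7.png');cv2.imwrite('pics/w7b.png',cv2.resize(a,(800,600),interpolation=cv2.INTER_CUBIC))
E
```

```text
30.425 [ 0.46138998 -0.16544703  0.27832144] [-2.49194981 -1.91074268  0.02343262] -0.2267319525981188
```

View pics/w7b.png

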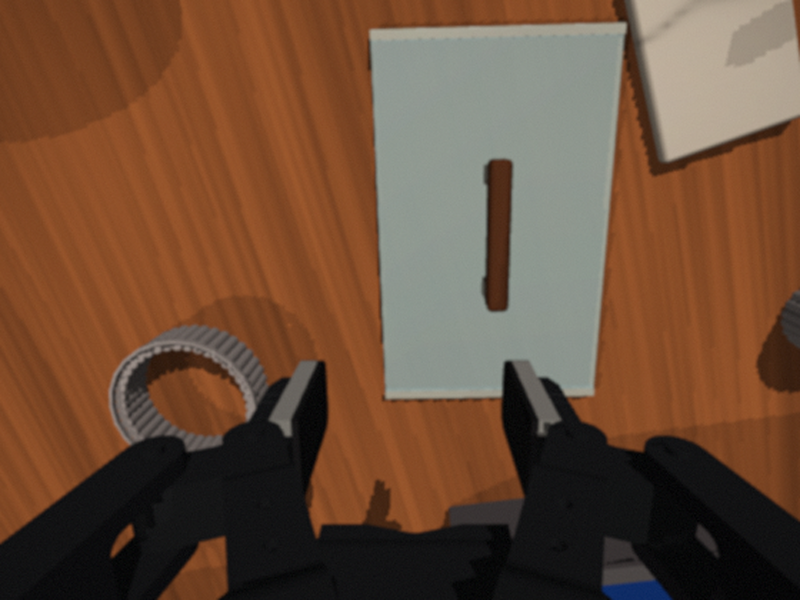

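```bash
python3 - <<'E'
from h import *
w=load('w7');t=load('t2')
P=lambda u,v,z:onz(w,u*.7,v*.7,z)
a,b=P(500,161,.038),P(497,309,.038);d=a-b
print('bar',a,b,(a+b)/2,np.linalg.norm(d),np.degrees(np.arctan2(d[1],d[0])))
c=[P(371,33,.006),P(625,25,.006),P(593,396,.006),P(386,398,.006)]
d=c[0]+c[1]-c[2]-c[3];e=c[1]+c[2]-c[0]-c[3]
print('cover',np.mean(c,0),np.degrees(np.arctan2(d[1],d[0])),np.linalg.norm(d)/2,np.linalg.norm(e)/2)
# top view: bar in t2 (crop 250:450x130:250 ->500x300) ends
q=lambda u,v,z:onz(t,250+u*.4,130+v*.4,z)
m=q(168,510-300,.038);print('top t2 bar',m)
print(tri([(t,250+168*.4,130+210*.4),(w,498.5*.7,235*.7)]))
y=Ro.from_rotvec(monitor.get_obs()['tool_rot']).as_matrix();print('tool z',y[:,2],'yang',np.degrees(np.arctan2(y[1,1],y[0,1])))
s=load('w6');k=350/800
L=lambda u,v,z=.06:onz(s,105+u*k,v*k,z)
for p,r in [((100,53),(740,53)),((150,421),(720,421)),((100,13),(760,15)),((150,450),(720,450))]:
    a,b=L(*p),L(*r);d=b-a;print(np.degrees(np.arctan2(d[1],d[0])).round(2),case(a),case(b))
E
```

```text
bar [ 0.52315916 -0.11915229  0.038     ] [ 0.50161076 -0.20924416  0.038     ] [ 0.51238496 -0.16419823  0.038     ] 0.09263302578311075 76.54855780779667
cover [ 0.51299471 -0.16614889  0.006     ] 76.24277051435932 0.25009029311994424 0.1551705718896464
top t2 bar [ 0.45540362 -0.1681948   0.038     ]
(array([ 0.504637  , -0.18651307, -0.1180409 ]), np.float64(0.036828177490972835))
tool z [-0.01264715 -0.00803172 -0.99988776] yang -15.04366748454098
94.88 [-122.6   71.6] [121.8  71. ]
95.05 [-117.7  -73. ] [129.3 -72.8]
94.71 [-121.    85.2] [127.9  83.9]
95.06 [-119.   -86.1] [130.7 -85.8]
```

The cover was knocked about 55 mm toward +x and is now centred at (.5125,-.165) with yaw 76.4°. Descending onto the bar, correcting the tool's tilt on the way.

Emit:
{"api": "arm_command", "payload": {"rows": "25 1 -30 0.46 -0.72 1.4;51 1 -70 0.46 -0.72 1.4;51 1 -120 0.46 -0.72 1.4;51 1 -165 0.46 -0.72 1.4;51 1 -187 0.46 -0.72 1.4;51 1 -192 0.46 -0.72 1.4;51 1 -192 0.46 -0.72 1.4", "jaw": 0.6, "squeeze": 80}}

```text
t: 31.3
tool_pos: [0.5125, -0.1644, 0.0865]
tool_rot: [2.469, 1.943, -0.0]
contact_force: [-0.1, 0.4, 0.3]
opening: 0.0511
```

```bash
python3 - <<'E'
from h import *
c=grab('wrist','w8');o=monitor.get_obs();print(o['t'],o['tool_pos'],o['contact_force'])
y=Ro.from_rotvec(o['tool_rot']).as_matrix();print('tool z',y[:,2],'yang',np.degrees(np.arctan2(y[1,1],y[0,1])))
E
```

```text
31.35 [ 0.51301127 -0.16469745  0.08733801] [ 0.55465665  0.52940336 -0.43462199]
tool z [ 1.50213069e-03 -8.21070834e-04 -9.99998535e-01] yang -13.599684351575641
```

View pics/w8.png

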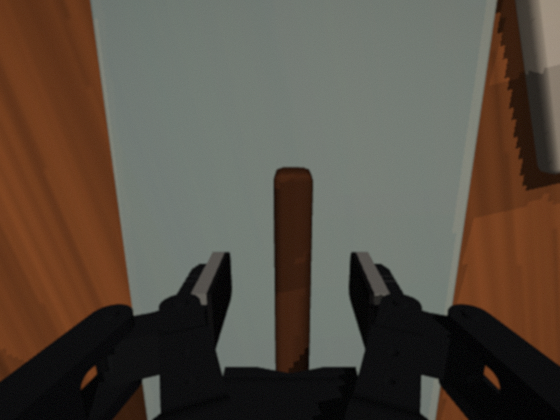

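Emit:
{"api": "arm_command", "payload": {"rows": "0 0 0 0 0 0;0 0 0 0 0 0;0 0 0 0 0 0;0 0 0 0 0 0;0 0 0 0 0 0", "jaw": 0}}

```text
t: 31.98
tool_pos: [0.5138, -0.1651, 0.0888]
tool_rot: [2.466, 1.941, 0.002]
contact_force: [-1.7, 0.2, 6.6]
opening: 0.0121
```

Emit:
{"api": "arm_command", "payload": {"rows": "0 0 15 0 0 0;0 0 35 0 0 0;0 0 60 0 0 0;0 0 60 0 0 6;0 20 60 0 0 12;5 50 60 0 0 18.5;11 80 60 0 0 18.5;17 105 60 0 0 18.5;17 108 60 0 0 18.5;17 108 60 0 0 18.5;17 108 60 0 0 18.5"}}

```text
t: 33.35
tool_pos: [0.5306, -0.0578, 0.1488]
tool_rot: [2.123, 2.311, 0.003]
contact_force: [-0.9, -0.5, -4.1]
opening: 0.0122
```

```bash
python3 - <<'E'
from h import *
c=grab('wrist','w9');o=monitor.get_obs();print(o['t'],o['tool_pos'],o['contact_force'],o['wrist_torque'],o['opening'])
y=Ro.from_rotvec(o['tool_rot']).as_matrix();print('tool z',y[:,2],'yang',np.degrees(np.arctan2(y[1,1],y[0,1])))
a=cv2.imread('pics/w9.png');cv2.imwrite('pics/w9b.png',cv2.resize(a,(800,600),interpolation=cv2.INTER_CUBIC))
E
```

```text
33.4 [ 0.53061151 -0.0578163   0.14878622] [ 0.21338745  0.58994853 -4.22043569] [ 0.00860385 -0.02013564 -0.01489153] 0.012238883421868268
tool z [ 3.40597292e-03 -8.02965166e-04 -9.99993877e-01] yang 4.850293356179986
```

View pics/w9b.png

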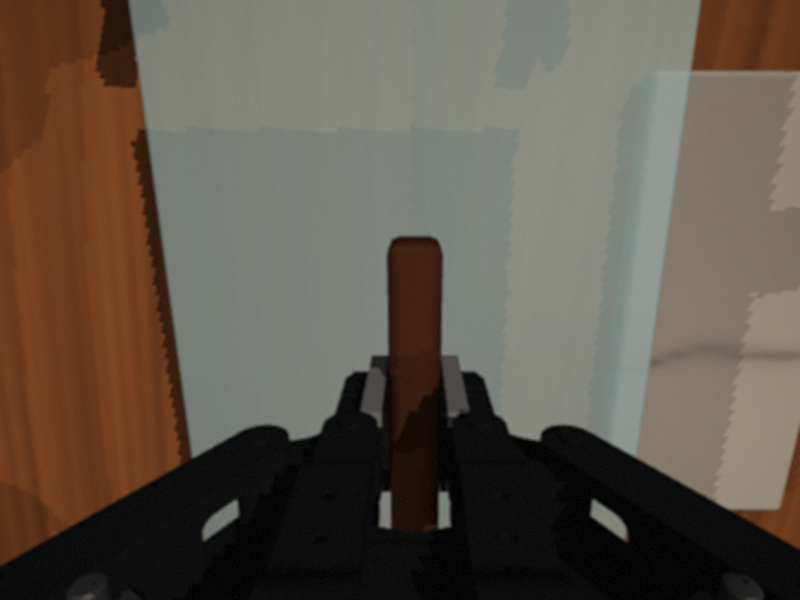

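```bash
python3 - <<'E'
from h import *
w=load('w9');C=np.array([.5053,.2419]);th=np.radians(94.95);ex=np.array([np.cos(th),np.sin(th)]);ey=np.array([-ex[1],ex[0]])
cs=lambda p:(np.array([(p[:2]-C)@ex,(p[:2]-C)@ey])*1e3).round(1)
for u,v in [(130,0),(190,460),(700,0),(635,460)]: print(cs(onz(w,u*.7,v*.7,.066)))
print('tcp',cs(monitor.get_obs()['tool_pos']))
print('bar',[cs(onz(w,u*.7,v*.7,.098)) for u,v in [(415,240),(414,520)]])
print('target start',C-.290*ex,'home',C-.003*ex)
E
```

```text
[-191.4   77.6]
[-334.7   79.2]
[-191.5  -77. ]
[-335.3  -76.6]
tcp [-300.8    0.6]
bar [array([-251.6,    0.7]), array([-333.,    1.])]
target start [ 0.53032305 -0.04701841] home [0.50555886 0.23891119]
```

Emit:
{"api": "arm_command", "payload": {"rows": "1 0 -5 0.05 0.2 0.3;1 0 -10 0.05 0.2 0.3;1 0 -10 0.05 0.2 0.3;0 10 -10 0.05 0.2 0.3;-1 20 -10 0.05 0.2 0.3;-2 30 -10 0.05 0.2 0.3;-2 40 -10 0.05 0.2 0.3;-3 50 -10 0.05 0.2 0.3;-4 60 -10 0.05 0.2 0.3;-4 60 -10 0.05 0.2 0.3"}}

```text
t: 34.65
tool_pos: [0.5265, 0.0029, 0.1387]
tool_rot: [-2.118, -2.32, 0.0]
contact_force: [0.5, 0.1, -3.4]
opening: 0.0124
```

```bash
python3 - <<'E'
from h import *
o=monitor.get_obs();print(o['t'],o['tool_pos'],o['contact_force'],o['wrist_torque'],o['opening'])
y=Ro.from_rotvec(o['tool_rot']).as_matrix();print('tool z',y[:,2],'yang',np.degrees(np.arctan2(y[1,1],y[0,1])))
C=np.array([.5053,.2419]);th=np.radians(94.95);ex=np.array([np.cos(th),np.sin(th)]);ey=np.array([-ex[1],ex[0]]);p=o['tool_pos'][:2]-C;print(p@ex,p@ey)
E
```

```text
34.65 [0.52649288 0.00291953 0.13872715] [ 0.51968061  0.06635856 -3.40162346] [-0.01928712 -0.00294856 -0.0132087 ] 0.012389443156023798
tool z [-2.19242995e-04  9.41141117e-05 -9.99999972e-01] yang 5.216299256939316
-0.23991782126592265 -0.0004930806600626399
```

Emit:
{"api": "arm_command", "payload": {"rows": "-1 12 0 0 0 -0.2;-3 32 0 0 0 -0.2;-4 52 0 0 0 -0.2;-6 72 0 0 0 -0.2;-8 92 0 0 0 -0.2;-10 112 0 0 0 -0.2;-11 132 0 0 0 -0.2;-13 152 0 0 0 -0.2;-15 172 0 0 0 -0.2;-16 190 0 0 0 -0.2;-18 205 0 0 0 -0.2;-18 205 0 0 0 -0.2"}}

```text
t: 36.15
tool_pos: [0.5083, 0.2088, 0.1387]
tool_rot: [-2.12, -2.318, 0.0]
contact_force: [0.6, 0.0, -3.8]
opening: 0.0125
```

```bash
python3 - <<'E'
from h import *
o=monitor.get_obs();print(o['t'],o['tool_pos'],o['contact_force'],o['wrist_torque'],o['opening'])
C=np.array([.5053,.2419]);th=np.radians(94.95);ex=np.array([np.cos(th),np.sin(th)]);ey=np.array([-ex[1],ex[0]]);p=o['tool_pos'][:2]-C;print(p@ex,p@ey)
E
```

```text
36.15 [0.50830454 0.20878144 0.13869657] [ 0.57301514  0.03424011 -3.79790156] [-0.02375155  0.01214994  0.01622885] 0.012463776880966011
-0.0332542953574485 -0.0001356523876580927
```

Emit:
{"api": "arm_command", "payload": {"rows": "-1 12 0 0 0 0;-2 22 0 0 0 0;-2 28 0 0 0 0;-3 31 0 0 0 0;-3 34 0 0 0 0;-3 34 0 0 0 0"}}

```text
t: 36.9
tool_pos: [0.5057, 0.2389, 0.1389]
tool_rot: [2.116, 2.314, -0.014]
contact_force: [-1.7, -18.0, 2.2]
opening: 0.0126
```

Contact with the stop (18 N) comes exactly at the computed home position. I'll settle the cover, release it and retreat.

Emit:
{"api": "arm_command", "payload": {"rows": "0 0 -1 0 0 0;0 0 -2 0 0 0;0 0 -2 0 0 0"}}

```text
t: 37.28
tool_pos: [0.5059, 0.2388, 0.1372]
tool_rot: [2.116, 2.313, -0.014]
contact_force: [-0.8, -3.8, -0.6]
opening: 0.0121
```

Emit:
{"api": "arm_command", "payload": {"rows": "0 0 0 0 0 0;0 0 0 0 0 0;0 0 0 0 0 0;0 0 0 0 0 0;0 0 30 0 0 0;0 0 80 0 0 0;0 -40 140 0 0 0;0 -80 180 0 0 0;0 -80 180 0 0 0;0 -80 180 0 0 0", "jaw": 0.6}}

```text
t: 38.52
tool_pos: [0.5058, 0.1587, 0.317]
tool_rot: [2.117, 2.312, -0.013]
contact_force: [0.8, -0.6, -0.5]
opening: 0.0511
```

```bash
python3 - <<'E'
from h import *
o=monitor.get_obs();print(o['t'],o['tool_pos'],o['contact_force'])
c=grab('wrist','w10')
a=cv2.imread('pics/w10.png');cv2.imwrite('pics/w10b.png',cv2.resize(a,(800,600),interpolation=cv2.INTER_CUBIC))
s=grab('scene','s10')
E
```

```text
38.525 [0.50575848 0.15871794 0.31699756] [ 0.77641434 -0.62371616 -0.46231457]
```

View pics/w10b.png

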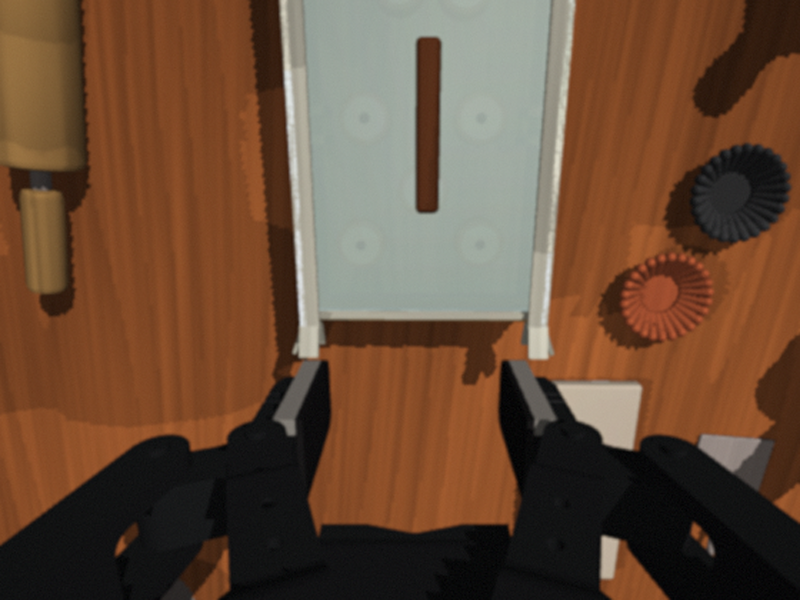

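View pics/s10.png

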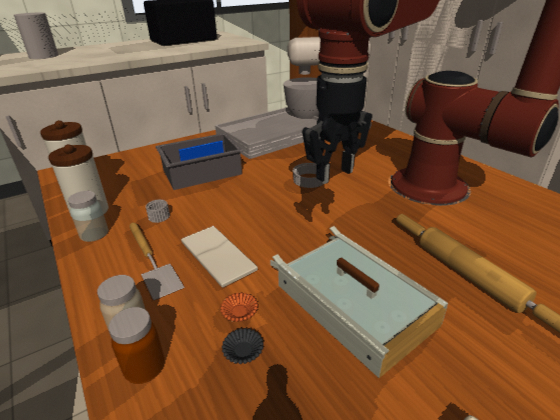

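The cover is home under both lips, with its bar running (428,38)–(427,212). The divider is in the tub, and the tins and pin are untouched. One numeric check, then I hand in if it holds.

```bash
python3 - <<'E'
from h import *
w=load('w10');C=np.array([.5053,.2419])
p=(onz(w,428*.7,38*.7,.086)+onz(w,427*.7,212*.7,.086))/2;d=p[:2]-C;x,y=d@ex*1e3,d@ey*1e3
e=onz(w,425*.7,318*.7,.051);print('bar mid',x,y,'rear edge x',(e[:2]-C)@ex*1e3,'(want -129)')
if abs(x+3)<6 : print(workorder.finish_job())
E
```

```text
bar mid -4.128628799125128 0.11522462424099912 rear edge x -130.10932235460618 (want -129)
the job is handed in; nothing more can be done
None
```

The case is closed and the job is handed in at about 38.5 s of the 210 s; the hand-in reports no verdict.

**What I did**
- I put the blue divider in the grey tub, where it was left standing upright.
- I spread all seven biscuits over the case floor: four lower, two top and one from the board.
- I then slid the cover in from the open end and pushed it against the stop.
- During the run the cover had been knocked about 55 mm aside, so I located it again before gripping it.

**Last checks**
- **Cover:** its centre measured x ≈ -4.1 mm, y ≈ 0.1 mm in the case (home is x -3). The rear edge was at -130 mm against -129 mm expected. The push met the stop with 18 N.
- **Biscuits:** all lay flat, with the closest centres about 42 mm apart and biscuits on both sides of every third. I measured this before closing the case. Through the cover afterwards only those at the open end and middle were well in view, with nothing amiss.
- **Divider:** it was still in the tub in the last scene picture.
- **Left alone:** the tins and rolling pin looked undisturbed in the final pictures, and so did the cutter at the board's far end.

No check failed. Measurements from different views agreed to within 1–2 mm.

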